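# Fit the crank to the grain mill and turn it

## Task

Put the crank with the square hub onto the grain mill's square shaft, knob upward, until it sits fully home on the disc. Then, by the fitted crank, turn the mill a quarter turn or a little more, either way, leaving the crank seated. Leave the round-hubbed crank and everything else on the counter where it stands.

Things in the scene. Friction and masses are not known exactly. Their poses are not given: they have to be found in the camera images.
- mill: grain mill, fixed: oak box 120 x 120 x 110 mm, 6 mm steel top plate, open steel hopper (60 x 100 mm, rim 113 mm high) on its +x side. Origin: centre of its underside. On top a dark steel disc (80 mm across, upper face 126 mm above the counter) turns about the upright axis through the origin; from it rises a 20 x 20 mm square steel shaft, 34 mm tall, the top 6 mm tapering to 14 x 14 mm
- shaft_seat (a point): centre of the square shaft's foot, on the upper face of the disc; z up along the shaft, x and y square to the shaft's flat sides; turns with the shaft. The shaft's tip is 34 mm above this point
- disc_dot (a point): centre of a brass dot (12 mm) on the disc's upper face, 32 mm from the shaft's axis along its x; turns with the shaft
- mill_shaft (a joint): turning angle of disc and shaft together, rad, growing clockwise seen from above, free to turn either way; stiff enough (about 0.2 N m) to stay where it is left
- crank: the mill's crank, lying flat: square steel hub 44 x 44 x 40 mm, 23 x 23 mm square bore right through, flat steel arm (22 wide, 14 thick, underside level with the hub's) reaching 114 mm from the bore's axis, upright round wooden knob at its end. About 0.35 kg. Origin: bore centre at the hub's underside; z up the bore, x along the arm to the knob, bore sides square to x, y. Fits the shaft four ways
- crank_knob (a point): on the crank's wooden knob (does not spin): 28 mm diameter, reaching from 16 to 72 mm above the crank's underside; this point is on its axis, 100 mm from the bore's axis along the crank's x, 44 mm above the underside
- round_crank: another crank, not for this mill: the same arm and knob, but a round hub 44 mm in diameter, 40 mm tall, with an 18 mm round bore; origin and axes as for the other crank. Bystander
- tin: steel can, 66 mm across, 80 mm tall. Bystander, origin at the centre of its underside
- bowl: white bowl, 80 mm across, 45 mm tall. Bystander, origin at the centre of its underside
- spice_jar: small glass jar with steel lid, 48 mm across, 88 mm tall with its knob. Bystander, origin at the centre of its underside
- spoon: wooden spoon lying flat, 160 mm long. Bystander
- jar_left: large glass jar of pasta, 94 mm across, 148 mm tall with its knob. Bystander, origin at the centre of its underside
- jar_mid: large glass jar of pasta, 94 mm across, 128 mm tall with its knob. Bystander, origin at the centre of its underside
- jar_right: large glass jar of beans, 94 mm across, 138 mm tall with its knob. Bystander, origin at the centre of its underside
Things that resemble listed ones, but are neither listed nor needed, are in the scene too. Leave any pink or red look-alike of the crank alone.

How it is judged:
By the outcome, as a careful person would: the job done as asked, in the order asked, and still so for the second after the job is handed in, with the robot touching nothing.
It also fails if it takes over 61 s, if anything falls off the work surface, if the arm or the gripper's body presses on something with over 40 N, if the wrist force passes 120 N, or if a joint passes its speed limit or range.

## Robot

A 6-joint arm with a two-finger parallel gripper is mounted at the origin on the work surface. World frame = base frame: x ahead of the robot, y to its left, z up, the work surface at z = 0. Lengths are in m, angles in rad, forces in N, time in s.
With the tool pointing down it reaches from about 0.275 to 0.85 m from the base axis. Payload 19 kg.
Tool frame: the origin (TCP) lies midway between the tips of the shut fingers; the grasp point (between the pads) lies 19 mm behind it; z points along the fingers, y is the line along which they close (so a half turn about z gives the same grasp; the last joint's range is limited). The gripper opens to 85 mm and grips with 20 to 120 N. Pads are 22 mm wide; open, the fingers measure 114 mm over their backs; the gripper's body (76 mm by 85 mm) begins 54 mm behind the grasp point. The pads swing forward as they close: fully open they stand 13 mm farther back than shut.
Start: joints at [-1.284, 0.15, 1.437, -0, 1.554, -0.134], TCP at [0.235, -0.525, 0.231] pointing down, gripper open.
Joint ranges: [-2.8, 2.8], [-0.68, 2.1], [0.12, 2.68], [-1.39, 4.53], [0.16, 2.79], [-2.81, 2.81]. Speed limits (rad/s): [1.89, 1.89, 2.22, 3.01, 3.01, 3.01].

## Interface

Orientations are given as a 3x3 rotation matrix whose columns are the frame's x, y, z axes.
In Python, from cell import manip gives the robot as it stands.
- The arm moves only by the tool carry_out, never from a script. Its argument "plan" is a list of rows, each a list of 4 numbers: the shift along the tool's x, y, z in cm, then the turn about the tool's z in rad. A call has 1 to 20 rows; each row is the pose to reach, as a shift and turn from the pose commanded when the call began, along the tool's axes at that moment; what a row does not reach only later rows make up. A row lasts 1/10 s, in which the tool goes at most 50 mm and 8.59 degrees, less where a joint would pass 70% of its speed; a pose out of reach is approached as far as the arm can. A call with a gripper value outside its range is refused whole. "fingers" is the finger opening in cm, from 0 to 8.54, set as the call begins (left out, the last holds). The fingers move at their own pace and stop on an object; "newtons" is the grip in N (left out, the last holds). Time passes only in rows, so rows that repeat a pose let the fingers close. It gives the time, the measured TCP pose, the force, the opening and the grip force at its end, in the units of the state.
- manip.observe(): the state, without advancing time (a new reading comes with each control period).
- manip.get_image(name): name is "side" or "top" or "wrist"; returns a dict with "pixels" (384x512x3 uint8, blue, green, red), "mtx" (3x3 intrinsics, pixels), "k1" (the pictures are not rectified: a ray, as slopes to the right and down, at radius r is drawn at 1 + k1 r^2 times it, then the intrinsics apply), "pose" (4x4, takes a point from camera to world coordinates); the wrist camera has in their place "T_tool_cam" (4x4, takes a point from camera to tool coordinates, whose origin is the TCP and whose axes are the flange's). Camera axes: x right, y up, looking along -z (the intrinsics and any distortion apply to the point x, -y, -z); pixel columns grow to the right and rows downward; lengths in m; the calibration is good to about 2 mm. A picture is of the moment at which its call begins: read the wrist's pose just before it. There is no depth.
- manip.close_job(): hands the job in; it is judged then, once.
The state is a dict: "t": time; "q": joint angles; "qvel": joint speeds; "effort": joint torques, N m; "position": TCP position; "tcp_rot": TCP orientation; "ft_force": force on the tool from outside, world axes, zero at the start; "moment": the same for the moment, N m; "grip_width": opening from 0.0 (shut) to 1.0 (fully open); "finger_force": force on a finger pad.
Only numpy, scipy, OpenCV 4.12 (cv2) and the standard library are available. Lean on these libraries where they do the work, as an engineer would, in place of code of your own. Each camera call takes 0.05 s, during which the arm holds its last target. There are 200 camera calls.

## Working session

There is one attempt and no reset: what is moved stays moved. The work goes in short steps, Python scripts to look and compute and a tool call to move; the robot and the scene stay as the last step left them, time stands still between calls to the robot, and variables do not carry over. Pictures are saved under pics/ and viewed, at most 10 in all, crops included, and the job is handed in when it is done.

Besides the shell and the picture viewer there is one more tool, called after "Emit:" by a JSON object that holds its "api" and its "payload", one argument or row to a line. carry_out: Moves the arm, as the interface text tells. Its arguments: {"type":"object","properties":{"plan":{"type":"array","items":{"type":"array","items":{"type":"number"}}},"fingers":{"type":"number"},"newtons":{"type":"number"}},"required":["plan"]}

```bash
mkdir -p pics
cat > h.py <<'E'
import numpy as np, cv2
from cell import manip
def grab(name, fn=None):
    s=manip.observe(); im=manip.get_image(name)
    if name=='wrist':
        T=np.eye(4); T[:3,:3]=np.array(s['tcp_rot']).reshape(3,3); T[:3,3]=s['position']
        im['pose']=T@np.array(im['T_tool_cam'])
    if fn: cv2.imwrite('pics/'+fn,im['pixels'])
    return im
def cast(im,uv,z):
    K=np.array(im['mtx']);P=np.array(im['pose'])
    p=cv2.undistortPoints(np.array(uv,float).reshape(-1,1,2),K,np.array([im['k1'],0,0,0.]))[:,0]
    d=np.c_[p[:,0],-p[:,1],-np.ones(len(p))]@P[:3,:3].T
    return P[:3,3]+d*((z-P[2,3])/d[:,2])[:,None]
def proj(im,X):
    P=np.array(im['pose']);c=(np.atleast_2d(X)-P[:3,3])@P[:3,:3]
    x=c[:,:2]/-c[:,2:]*[1,-1]; x=x*(1+im['k1']*(x**2).sum(1,keepdims=True))
    K=np.array(im['mtx']); return x*[K[0,0],K[1,1]]+K[:2,2]
E
python3 - <<'E'
from h import *
for n in('side','top','wrist'):
    im=grab(n,n+'1.png'); print(n,np.round(im['mtx'],1).tolist(),im['k1'],np.round(im['pose'],3).tolist())
a=np.vstack([cv2.imread('pics/%s1.png'%n) for n in('top',)])
s=manip.observe(); print(s)
E
```

```text
side [[489.4, 0.0, 256.9], [0.0, 489.4, 187.2], [0.0, 0.0, 1.0]] -0.025015962514424055 [[-0.903, 0.276, -0.33, 0.139], [-0.43, -0.592, 0.681, 0.98], [-0.007, 0.757, 0.654, 1.011], [0.0, 0.0, 0.0, 1.0]]
top [[419.2, 0.0, 252.0], [0.0, 419.2, 191.9], [0.0, 0.0, 1.0]] -0.12295713847004508 [[0.01, 0.994, -0.112, 0.453], [-1.0, 0.01, 0.0, 0.063], [0.001, 0.112, 0.994, 1.135], [0.0, 0.0, 0.0, 1.0]]
wrist [[338.1, 0.0, 253.8], [0.0, 338.1, 183.7], [0.0, 0.0, 1.0]] 0.014548279021412126 [[0.409, 0.866, 0.288, 0.308], [-0.913, 0.388, 0.128, -0.492], [-0.001, -0.316, 0.949, 0.375], [0.0, 0.0, 0.0, 1.0]]
{'t': 0.15, 'q': array([-1.28399554e+00,  1.50878835e-01,  1.43785332e+00, -8.88792565e-06,
        1.55380867e+00, -1.33993073e-01]), 'qvel': array([-0.00019436, -0.00099305, -0.00094477,  0.00100123, -0.0008249 ,
       -0.00192629]), 'effort': array([ 2.31831633e-03, -7.13380051e+01, -5.71045160e+01, -2.57785596e-04,
        7.07932704e-03, -9.43605130e-06]), 'position': array([ 0.23480833, -0.52466582,  0.23082497]), 'tcp_rot': array([[ 9.12764903e-01,  4.08485196e-01, -2.76745785e-04],
       [ 4.08485273e-01, -9.12764460e-01,  9.06923317e-04],
       [ 1.17861032e-04, -9.40854351e-04, -9.99999550e-01]]), 'ft_force': array([0.16517928, 0.09498452, 0.03230605]), 'moment': array([-0.01612659,  0.01768161, -0.07964129]), 'finger_force': 0.0, 'grip_width': 1.0020452732434784}
```

View pics/top1.png

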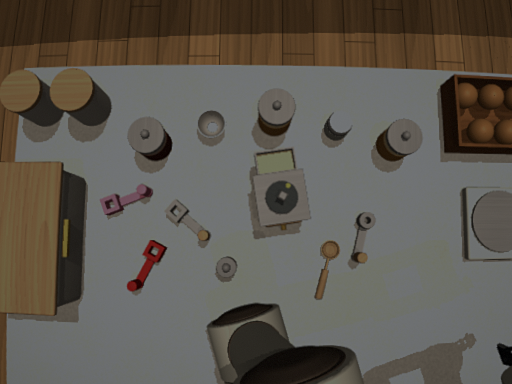

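View pics/side1.png

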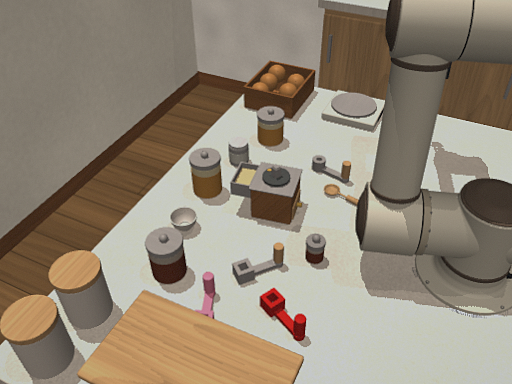

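The candidate cranks in the top view are:
- steel square hub, about (177,211), wooden knob (202,236)
- steel round hub, (366,219)
- pink look-alike, (111,204)
- red look-alike, (155,250)

The steel one at (177,211) fits, since it has a square hub, bare steel and a wooden knob. The mill is at (282,197), with a brass dot near (289,185). I'll confirm this in an enlarged crop and start measuring.

Run:
```python
from h import *
im=grab('top'); p=im['pixels'][150:260,160:320]
g=np.clip(p.astype(float)*1.6,0,255).astype('uint8')
cv2.imwrite('pics/crop1.png',cv2.resize(g,None,fx=5,fy=5,interpolation=cv2.INTER_CUBIC))
```

```text
(no output)
```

View pics/crop1.png

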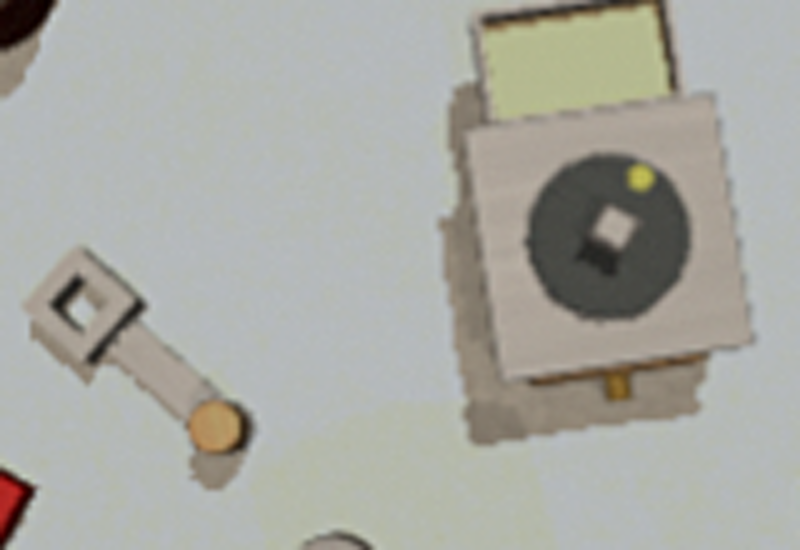

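The crop confirms it: a bare steel square hub with a square through-bore (crop 80,305) and a wooden knob (crop 216,426). The mill disc is at (609,237), the shaft tip at (613,228) and the dot at (641,178).

Run:
```python
from h import *
im=grab('top'); f=lambda uv:np.array(uv,float)/5+[160-.4,150-.4]
hub=cast(im,f([(80,247),(145,304),(90,362),(25,305)]),.04); k=cast(im,f([(216,426)]),.072)
h=hub.mean(0); print('hub',hub.round(3)[:,:2].tolist(),h.round(4),'knob',k.round(4),'d',np.linalg.norm((k[0]-h)[:2]),'yaw',np.degrees(np.arctan2(*(k[0]-h)[[1,0]])))
e=np.diff(np.r_[hub,hub[:1]],axis=0);print(np.degrees(np.arctan2(e[:,1],e[:,0]))%90)
d=cast(im,f([(609,237),(641,178)]),.126);s=cast(im,f([(613,228)]),.16)
print('disc',d.round(4),'tip',s.round(4),'dot yaw',np.degrees(np.arctan2(*(d[1]-d[0])[[1,0]])),np.linalg.norm(d[1]-d[0]))
```

```text
hub [[0.556, 0.264], [0.526, 0.228], [0.495, 0.257], [0.525, 0.292]] [0.5256 0.2601 0.04  ] knob [[0.4626 0.1859 0.072 ]] d 0.09734071075926733 yaw -130.34846429808044
[49.87757716 47.45448438 50.09668092 47.55589068]
disc [[ 0.5552 -0.0089  0.126 ]
 [ 0.5842 -0.0244  0.126 ]] tip [[ 0.556  -0.0083  0.16  ]] dot yaw -28.191686835156244 0.032865094330820285
```

Emit:
{"api": "carry_out", "payload": {
  "plan": [
    [58.5,-59.8,1,-0.443],
    [58.5,-59.8,1,-0.443],
    [58.5,-59.8,1,-0.443],
    [58.5,-59.8,1,-0.443],
    [58.5,-59.8,1,-0.443],
    [58.5,-59.8,1,-0.443],
    [58.5,-59.8,1,-0.443],
    [58.5,-59.8,1,-0.443],
    [58.5,-59.8,1,-0.443],
    [58.5,-59.8,1,-0.443],
    [58.5,-59.8,1,-0.443],
    [58.5,-59.8,1,-0.443],
    [58.5,-59.8,1,-0.443],
    [58.5,-59.8,1,-0.443],
    [58.5,-59.8,1,-0.443],
    [58.5,-59.8,1,-0.443],
    [58.5,-59.8,1,-0.443],
    [58.5,-59.8,1,-0.443],
    [58.5,-59.8,1,-0.443],
    [58.5,-59.8,1,-0.443]
  ],
  "fingers": 8.5
}}

```text
t: 2.25
position: [0.5243, 0.2593, 0.2213]
tcp_rot: [[0.65, 0.76, -0.0], [0.76, -0.65, -0.0], [-0.0, -0.0, -1.0]]
ft_force: [-1.2, -1.0, 0.1]
grip_width: 0.998
finger_force: 0.0
```

Run:
```python
from h import *
im=grab('wrist'); s=manip.observe(); print(s['position'],np.array(s['tcp_rot']).round(3).tolist(),s['q'].round(2))
cv2.imwrite('pics/w1.png',cv2.convertScaleAbs(im['pixels'],alpha=1.4))
```

```text
[0.52443537 0.25907092 0.22156403] [[0.65, 0.76, 0.0], [0.76, -0.65, 0.0], [0.0, 0.0, -1.0]] [ 0.33  0.17  1.43 -0.    1.54  1.04]
```

View pics/w1.png

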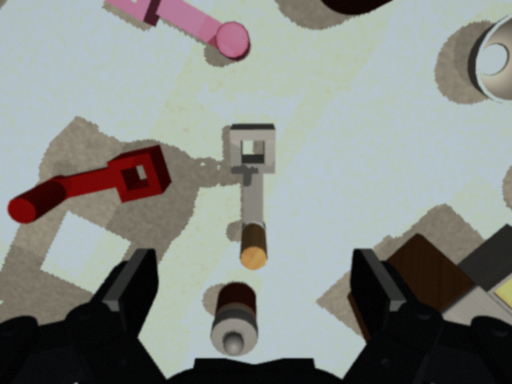

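The wrist view shows the steel crank upright in the centre. The hub's top face spans about (230,130) to (274,173) and the knob's top is at (253,258). The spice jar stands beyond the knob at (233,340), clear of the fingers' descent, which lies at the hub.

```bash
cat >> h.py <<'E'
def crank(im,corners,knob,z0=0.,fn=None):
    c=cast(im,corners,z0+.04); h=c.mean(0); k=cast(im,[knob],z0+.072)[0]
    e=np.diff(np.r_[c,c[:1]],axis=0)
    print('hub',h.round(4),'sides',np.linalg.norm(e,axis=1).round(4),np.degrees(np.arctan2(e[:,1],e[:,0])).round(1)%90,'knob',k.round(4),'yaw',np.degrees(np.arctan2(*(k-h)[[1,0]])).round(2),np.linalg.norm((k-h)[:2]).round(4))
    s=manip.observe();R=np.array(s['tcp_rot']).reshape(3,3)
    print('hub in tool cm',(100*R.T@(h-s['position'])).round(2)); return h
E
python3 - <<'E'
from h import *
im=grab('wrist'); g=im['pixels'].astype(int)
crank(im,[(230,130.5),(274.5,130.5),(274.5,173),(230,173)],(253,258))
gray=cv2.cvtColor(im['pixels'],cv2.COLOR_BGR2GRAY)
print(gray[140,222:284].tolist()); print(gray[116:182,234].tolist()); print(gray[116:182,270].tolist());print(gray[165,222:284].tolist())
m=cv2.inRange(cv2.cvtColor(im['pixels'],cv2.COLOR_BGR2HSV),(8,110,110),(22,255,255))[200:290,220:290]
n,l,st,ce=cv2.connectedComponentsWithStats(m);print(st.tolist(),ce+[220,200])
E
```

```text
hub [0.5264 0.2644 0.04  ] sides [0.0429 0.0427 0.0447 0.0427] [49.5 50.6 49.4 48.2] knob [0.4624 0.1885 0.072 ] yaw -130.13 0.0992
hub in tool cm [ 0.52 -0.21 18.17]
[106, 90, 85, 84, 83, 81, 84, 94, 106, 111, 114, 114, 113, 113, 113, 113, 113, 110, 100, 95, 108, 119, 122, 123, 121, 122, 122, 122, 123, 123, 119, 110, 100, 97, 96, 96, 96, 96, 96, 97, 96, 91, 100, 111, 115, 114, 114, 114, 115, 113, 114, 114, 117, 128, 135, 137, 136, 136, 135, 135, 135, 135]
[136, 136, 136, 136, 136, 136, 127, 95, 54, 34, 32, 31, 36, 60, 97, 110, 112, 112, 111, 110, 111, 111, 111, 111, 113, 115, 114, 112, 107, 103, 98, 97, 95, 95, 97, 97, 96, 95, 96, 95, 95, 96, 95, 95, 96, 95, 94, 94, 92, 81, 62, 54, 52, 52, 52, 52, 53, 61, 73, 79, 81, 81, 82, 81, 78, 76]
[136, 136, 135, 136, 134, 135, 125, 84, 46, 33, 31, 32, 41, 69, 99, 111, 111, 111, 111, 111, 111, 111, 111, 111, 115, 117, 116, 114, 112, 112, 112, 112, 111, 110, 112, 112, 110, 110, 110, 109, 110, 110, 110, 110, 109, 109, 107, 108, 107, 102, 97, 96, 95, 95, 95, 95, 99, 113, 129, 134, 136, 135, 136, 136, 136, 136]
[80, 78, 78, 79, 81, 81, 84, 85, 89, 92, 92, 87, 81, 84, 85, 80, 83, 85, 75, 61, 57, 60, 59, 66, 80, 89, 93, 93, 93, 91, 90, 92, 94, 94, 95, 94, 93, 94, 95, 94, 94, 94, 95, 96, 97, 99, 100, 103, 102, 99, 97, 98, 106, 124, 134, 136, 136, 136, 137, 137, 137, 136]
[[0, 0, 70, 90, 5889], [21, 48, 25, 21, 411]] [[254.5961963  243.5669893 ]
 [253.1216545  257.86861314]]
```

Emit:
{"api": "carry_out", "payload": {
  "plan": [
    [0.4,-0.2,4,0],
    [0.4,-0.2,8,0],
    [0.4,-0.2,12,0],
    [0.4,-0.2,15,0],
    [0.4,-0.2,18,0],
    [0.4,-0.2,20,0],
    [0.4,-0.2,21.3,0],
    [0.4,-0.2,21.3,0],
    [0.4,-0.2,21.3,0]
  ]
}}

```text
t: 3.25
position: [0.5261, 0.2642, 0.0093]
tcp_rot: [[0.65, 0.76, 0.001], [0.76, -0.65, 0.0], [0.001, 0.0, -1.0]]
ft_force: [-0.2, 0.4, 0.4]
grip_width: 0.999
finger_force: 0.0
```

Emit:
{"api": "carry_out", "payload": {
  "plan": [
    [0,0,0,0],
    [0,0,0,0],
    [0,0,0,0],
    [0,0,0,0],
    [0,0,0,0],
    [0,0,0,0],
    [0,0,0,0],
    [0,0,0,0],
    [0,0,0,0],
    [0,0,0,0]
  ],
  "fingers": 3.5,
  "newtons": 60
}}

```text
t: 4.25
position: [0.5261, 0.2646, 0.0094]
tcp_rot: [[0.649, 0.76, 0.001], [0.76, -0.649, 0.001], [0.001, 0.001, -1.0]]
ft_force: [-2.2, -0.8, 8.4]
grip_width: 0.508
finger_force: 62.2
```

Emit:
{"api": "carry_out", "payload": {
  "plan": [
    [0,0,-1,0],
    [0,0,-3,0],
    [0,0,-6,0],
    [0,0,-10,0],
    [0,0,-14,0],
    [0,0,-18,0],
    [0,0,-21,0],
    [0,0,-23,0],
    [0,0,-23,0],
    [0,0,-23,0]
  ]
}}

```text
t: 5.25
position: [0.5254, 0.2643, 0.2378]
tcp_rot: [[0.65, 0.76, -0.0], [0.76, -0.65, -0.0], [-0.0, -0.0, -1.0]]
ft_force: [-0.4, 0.0, -4.2]
grip_width: 0.506
finger_force: 61.8
```

Run:
```python
from h import *
im=grab('wrist'); s=manip.observe(); print(s['position'],s['ft_force'].round(1),s['finger_force'],s['grip_width'])
cv2.imwrite('pics/w2.png',cv2.convertScaleAbs(im['pixels'],alpha=1.4))
```

```text
[0.52516242 0.26416818 0.23696209] [ 0.   0.1 -3.9] 61.748451981693506 0.509707658730316
```

View pics/w2.png

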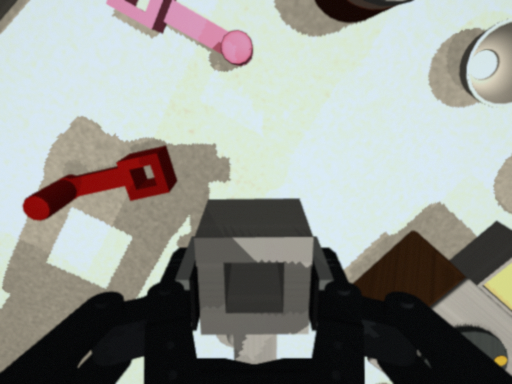

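The crank is held. The hub's top face spans about (194,238) to (312,332), and the mill disc is at the lower right. Next I measure the hub in the tool frame and refine the mill's position from the top and side views.

Run:
```python
from h import *
im=grab('wrist'); s=manip.observe(); R=np.array(s['tcp_rot']).reshape(3,3)
g=cv2.cvtColor(im['pixels'],cv2.COLOR_BGR2GRAY)
print(g[225:250,220].tolist(),g[225:250,290].tolist()); print(g[320:345,205].tolist(),g[320:345,300].tolist()); print(g[250,180:205].tolist(),g[250,300:325].tolist())
c=cast(im,[(194,237.5),(313,237.5),(310,332),(200,332)],s['position'][2]+.0306)
print((1000*(c-s['position'])@R).round(1).tolist())
# mill in both fixed views
for n,fl in(('top',(240,330,150,250)),('side',(230,320,150,200))):
    im=grab(n); x0,x1,y0,y1=fl; p=im['pixels'][y0:y1,x0:x1]; hsv=cv2.cvtColor(p,cv2.COLOR_BGR2HSV)
    print(n,'pred tip',proj(im,[[.5555,-.0085,.16],[.5555,-.0085,.126]]).round(1).tolist())
    cv2.imwrite('pics/m_%s.png'%n,cv2.resize(cv2.convertScaleAbs(p,alpha=1.6),None,fx=8 if n=='side' else 4,fy=8 if n=='side' else 4,interpolation=cv2.INTER_CUBIC))
    y=cv2.inRange(hsv,(22,90,90),(34,255,255)); k,l,st,ce=cv2.connectedComponentsWithStats(y)
    print([(a[4],(b+[x0,y0]).round(1).tolist()) for a,b in zip(st[1:],ce[1:]) if a[4]>6])
    d=(p.max(2)<85).astype('uint8'); k,l,st,ce=cv2.connectedComponentsWithStats(d)
    for i in range(1,k):
        if st[i,4]>150:
            ct=cv2.findContours((l==i).astype('uint8'),0,2)[0][0]; print('dark',st[i,4],cv2.fitEllipse(cv2.convexHull(ct)),(x0,y0))
```

```text
[39, 41, 41, 40, 40, 38, 36, 36, 36, 35, 36, 36, 44, 56, 62, 64, 65, 63, 64, 64, 63, 64, 63, 64, 63] [41, 40, 41, 40, 40, 39, 39, 40, 39, 38, 39, 57, 93, 110, 112, 113, 112, 113, 112, 112, 113, 112, 112, 113, 113]
[75, 73, 74, 73, 73, 74, 73, 73, 73, 73, 72, 73, 73, 81, 108, 142, 160, 163, 163, 163, 164, 163, 163, 162, 162] [73, 73, 72, 72, 72, 73, 72, 72, 73, 76, 78, 76, 78, 98, 133, 158, 162, 162, 164, 163, 164, 163, 163, 162, 162]
[7, 6, 7, 5, 8, 17, 30, 39, 39, 40, 40, 40, 40, 42, 48, 57, 63, 64, 63, 63, 63, 64, 64, 64, 64] [112, 112, 113, 113, 113, 112, 112, 113, 112, 112, 113, 108, 89, 64, 47, 44, 45, 44, 44, 44, 44, 39, 26, 13, 7]
[[22.0, -22.8, -30.6], [22.0, 21.6, -30.7], [-21.4, 22.7, -30.6], [-21.4, -22.7, -30.5]]
top pred tip [[282.3, 195.4], [281.3, 196.9]]
[(np.int32(18), [287.7, 184.9])]
dark 810 ((41.30167007446289, 46.983699798583984), (32.637115478515625, 33.73469924926758), 8.422545433044434) (240, 150)
side pred tip [[276.7, 166.7], [276.5, 176.1]]
[]
dark 1656 ((31.043550491333008, 29.277597427368164), (57.44140625, 79.3905258178711), 114.21135711669922) (230, 150)
```

View pics/m_side.png

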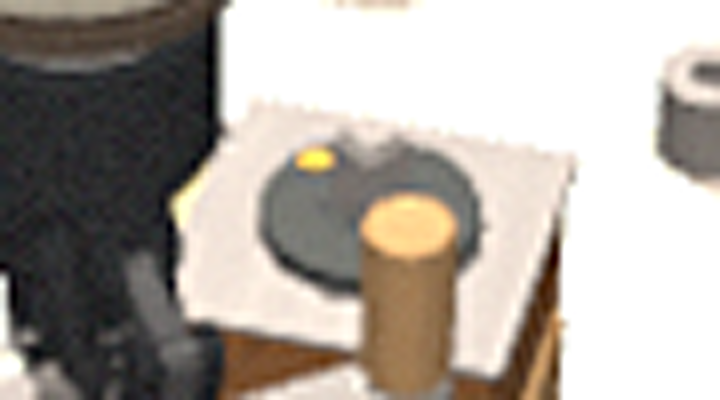

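Emit:
{"api": "carry_out", "payload": {
  "plan": [
    [-27.4,21.9,0,-0.218],
    [-27.4,21.9,0,-0.218],
    [-27.4,21.9,0,-0.218],
    [-27.4,21.9,0,-0.218],
    [-27.4,21.9,0,-0.218],
    [-27.4,21.9,0,-0.218],
    [-27.4,21.9,0,-0.218],
    [-27.4,21.9,0,-0.218],
    [-27.4,21.9,0,-0.218],
    [-27.4,21.9,0,-0.218],
    [-27.4,21.9,0,-0.218],
    [-27.4,21.9,0,-0.218]
  ]
}}

```text
t: 6.65
position: [0.5143, -0.0851, 0.2383]
tcp_rot: [[0.468, 0.884, -0.0], [0.884, -0.468, 0.0], [0.0, -0.0, -1.0]]
ft_force: [0.5, 0.1, -3.1]
grip_width: 0.503
finger_force: 62.1
```

Run:
```python
from h import *
im=grab('wrist'); s=manip.observe(); print(s['position'],s['q'].round(2),s['finger_force'],s['grip_width'])
cv2.imwrite('pics/w3.png',cv2.resize(cv2.convertScaleAbs(im['pixels'],alpha=1.4)[:300,100:450],None,fx=2,fy=2,interpolation=cv2.INTER_CUBIC))
```

```text
[ 0.51424192 -0.08527856  0.23830311] [-0.31  0.04  1.55  0.    1.56  0.18] 62.11788701824844 0.5042272230864473
```

View pics/w3.png

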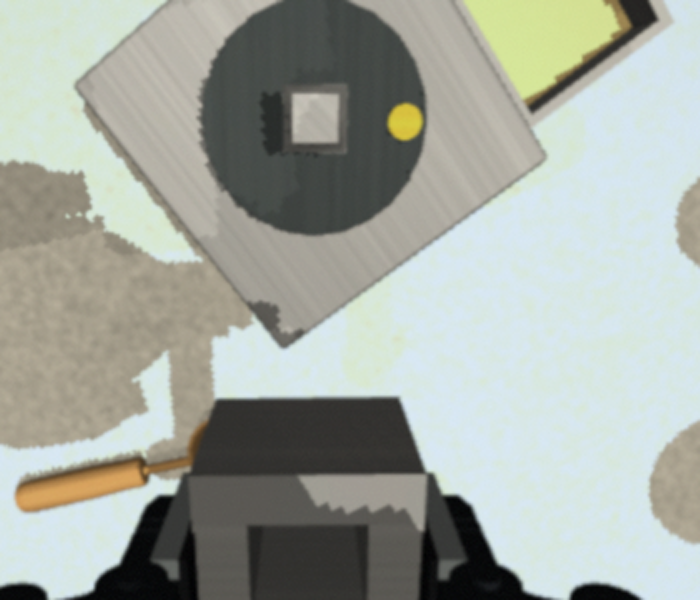

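The wrist view is almost straight down on the shaft. In the crop, the tip centre is near (315,119), the dot is at (405,121), and the held hub is at the bottom.

```bash
cat > m.py <<'E'
from h import *
im=grab('wrist'); s=manip.observe(); R=np.array(s['tcp_rot']).reshape(3,3); t=lambda p:(1000*(p-s['position'])@R).round(1).tolist()
p=im['pixels']; hsv=cv2.cvtColor(p,cv2.COLOR_BGR2HSV)
def big(m,box):
    x0,y0,x1,y1=box; k,l,st,ce=cv2.connectedComponentsWithStats(m[y0:y1,x0:x1]); i=1+st[1:,4].argmax()
    return (l==i).astype('uint8'),ce[i]+[x0,y0],st[i,4]
_,dot,a=big(cv2.inRange(hsv,(22,120,90),(34,255,255)),(285,40,320,85)); print('dot',dot,a)
g=cv2.cvtColor(p,cv2.COLOR_BGR2GRAY)
m,tip,a=big((g>115).astype('uint8'),(235,40,285,85)); print('tip',tip,a)
c=cv2.boxPoints(cv2.minAreaRect(cv2.findContours(m,0,2)[0][0]+np.array([235,40],np.int32))).astype(float)
T=cast(im,c,.16); e=np.diff(T,axis=0); print('tip tool mm',t(cast(im,[tip],.16)),'rect',t(T.mean(0)),'side',np.linalg.norm(e,axis=1).round(4),'yaw%90',(np.degrees(np.arctan2(e[:,1],e[:,0]))%90).round(1))
D=cast(im,[dot],.126)[0]; S=cast(im,[tip],.16)[0]; v=D-S; print('tip w',S.round(4),'dot',D.round(4),'r',np.hypot(*v[:2]).round(4),'yaw',np.degrees(np.arctan2(v[1],v[0])).round(2),'tool yaw',np.degrees(np.arctan2(R[1,0],R[0,0])).round(2))
c=cast(im,[((190)/2+100,474/2),((427)/2+100,474/2)],s['position'][2]+.0306); print('hub edge',t(c))
E
python3 m.py
```

```text
dot [302.06563707  60.16602317] 259
tip [256.95945946  58.02123552] 518
tip tool mm [[88.7, 1.3, 78.3]] rect [88.4, 1.3, 78.3] side [0.0134 0.0132 0.0137] yaw%90 [62.1 62.9 62.1]
tip w [ 0.5569 -0.0077  0.16  ] dot [ 0.5854 -0.0231  0.126 ] r 0.0323 yaw -28.42 tool yaw 62.06
hub edge [[22.5, -22.5, -30.6], [22.6, 21.6, -30.6]]
```

Emit:
{"api": "carry_out", "payload": {
  "plan": [
    [3,0.1,0,0],
    [6,0.1,0,0],
    [8.8,0.15,0,0],
    [8.8,0.15,2,0],
    [8.8,0.15,4,0],
    [8.8,0.15,5.5,0],
    [8.8,0.15,6,0],
    [8.8,0.15,6,0],
    [8.8,0.15,6,0]
  ]
}}

```text
t: 7.65
position: [0.5571, -0.0094, 0.1792]
tcp_rot: [[0.47, 0.883, 0.001], [0.883, -0.47, -0.0], [0.0, 0.001, -1.0]]
ft_force: [0.2, -0.2, -3.5]
grip_width: 0.504
finger_force: 62.2
```

Run:
```python
from h import *
s=manip.observe(); R=np.array(s['tcp_rot']).reshape(3,3); print(s['position'],s['ft_force'].round(1),'tip in tool mm',(1000*(np.array([.5569,-.0077,.16])-s['position'])@R).round(1))
```

```text
[ 0.5571366  -0.00942184  0.17920146] [ 0.2 -0.2 -3.5] tip in tool mm [ 1.4 -1.  19.2]
```

Emit:
{"api": "carry_out", "payload": {
  "plan": [
    [0.1,-0.1,0,0],
    [0.1,-0.1,0.5,0],
    [0.1,-0.1,1,0],
    [0.1,-0.1,1.4,0],
    [0.1,-0.1,1.7,0],
    [0.1,-0.1,2,0],
    [0.1,-0.1,2,0]
  ]
}}

```text
t: 8.35
position: [0.5562, -0.0079, 0.1578]
tcp_rot: [[0.47, 0.883, -0.001], [0.883, -0.47, 0.0], [-0.0, -0.001, -1.0]]
ft_force: [0.8, 0.3, -3.4]
grip_width: 0.502
finger_force: 62.2
```

Emit:
{"api": "carry_out", "payload": {
  "plan": [
    [0,0,0.4,0],
    [0,0,0.8,0],
    [0,0,1.2,0],
    [0,0,1.5,0],
    [0,0,1.8,0],
    [0,0,2.0,0],
    [0,0,2.1,0],
    [0,0,2.1,0]
  ]
}}

```text
t: 9.15
position: [0.5564, -0.0079, 0.1372]
tcp_rot: [[0.47, 0.883, -0.0], [0.883, -0.47, 0.0], [0.0, -0.0, -1.0]]
ft_force: [0.6, 0.0, -3.2]
grip_width: 0.503
finger_force: 62.2
```

Emit:
{"api": "carry_out", "payload": {
  "plan": [
    [0,0,0.1,0],
    [0,0,0.2,0],
    [0,0,0.3,0],
    [0,0,0.3,0]
  ]
}}

```text
t: 9.55
position: [0.5565, -0.0079, 0.1353]
tcp_rot: [[0.47, 0.883, 0.001], [0.883, -0.47, -0.0], [0.0, 0.001, -1.0]]
ft_force: [-5.1, 0.1, 10.0]
grip_width: 0.506
finger_force: 63.7
```

Emit:
{"api": "carry_out", "payload": {
  "plan": [
    [0,0,0,-0.1],
    [0,0,0,-0.2],
    [0,0,0,-0.3],
    [0,0,0,-0.4],
    [0,0,0,-0.5],
    [0,0,0,-0.6],
    [0,0,0,-0.7],
    [0,0,0,-0.8],
    [0,0,0,-0.9],
    [0,0,0,-1.0],
    [0,0,0,-1.1],
    [0,0,0,-1.2],
    [0,0,0,-1.3],
    [0,0,0,-1.4],
    [0,0,0,-1.5],
    [0,0,0,-1.6],
    [0,0,0,-1.7],
    [0,0,0,-1.82],
    [0,0,0,-1.82],
    [0,0,0,-1.82]
  ]
}}

```text
t: 11.55
position: [0.5578, -0.0086, 0.1354]
tcp_rot: [[-0.971, 0.237, 0.004], [0.237, 0.971, -0.001], [-0.004, -0.0, -1.0]]
ft_force: [8.3, -5.1, 2.3]
grip_width: 0.508
finger_force: 62.9
```

Run:
```python
from h import *
s=manip.observe(); R=np.array(s['tcp_rot']).reshape(3,3); print(s['position'],s['ft_force'].round(1),s['moment'].round(2),s['q'].round(2),np.degrees(np.arctan2(R[1,0],R[0,0])))
for n in('top','side'):
    im=grab(n); y=cv2.inRange(cv2.cvtColor(im['pixels'],cv2.COLOR_BGR2HSV),(22,90,70),(34,255,255))
    c=proj(im,[[.5565,-.0078,.126]])[0].astype(int); w=25; k,l,st,ce=cv2.connectedComponentsWithStats(y[c[1]-w:c[1]+w,c[0]-w:c[0]+w])
    for a,b in zip(st[1:],ce[1:]):
        if a[4]>4: P=cast(im,[b+c-w],.126)[0]-[.5562,-.0082,.126]; print(n,a[4],b+c-w,P.round(3),np.degrees(np.arctan2(P[1],P[0])))
```

```text
[ 0.55780669 -0.00859328  0.13540597] [ 8.3 -5.1  2.3] [-0.72 -1.18  0.  ] [-0.15  0.16  1.62 -0.    1.36 -1.48] 166.26518969811306
```

Emit:
{"api": "carry_out", "payload": {
  "plan": [
    [0,0,0,0],
    [0,0,0,0],
    [0,0,0,0],
    [0,0,0,0],
    [0,0,0,0],
    [0,0,0,0]
  ],
  "fingers": 7.5
}}

```text
t: 12.25
position: [0.5564, -0.0079, 0.1343]
tcp_rot: [[-0.971, 0.237, -0.0], [0.237, 0.971, 0.0], [0.0, 0.0, -1.0]]
ft_force: [0.1, 0.1, -0.1]
grip_width: 0.877
finger_force: 0.0
```

Emit:
{"api": "carry_out", "payload": {
  "plan": [
    [0,0,-1,0],
    [0,0,-3,0],
    [0,0,-6,0],
    [0,0,-9,0],
    [0,0,-12,0],
    [4,0,-14,0],
    [8,0,-14,0],
    [12,0,-14,0],
    [12,0,-14,0],
    [12,0,-14,0]
  ]
}}

```text
t: 13.25
position: [0.4397, 0.0207, 0.2756]
tcp_rot: [[-0.971, 0.237, 0.002], [0.237, 0.971, -0.0], [-0.002, 0.0, -1.0]]
ft_force: [1.3, -0.2, 0.2]
grip_width: 0.877
finger_force: 0.0
```

Run:
```python
from h import *
im=grab('wrist'); s=manip.observe(); print(s['position'],s['ft_force'].round(1))
t=grab('top')['pixels'][140:260,215:345]; sd=grab('side')['pixels'][120:240,210:340]
w=cv2.resize(im['pixels'],(520,390)); b=np.hstack([cv2.resize(x,(260,240)) for x in(t,sd)])
cv2.imwrite('pics/f1.png',cv2.convertScaleAbs(np.vstack([w[:350],b]),alpha=1.4))
```

```text
[0.44019691 0.02048747 0.27509229] [-0.6  0.3  0.5]
```

View pics/f1.png

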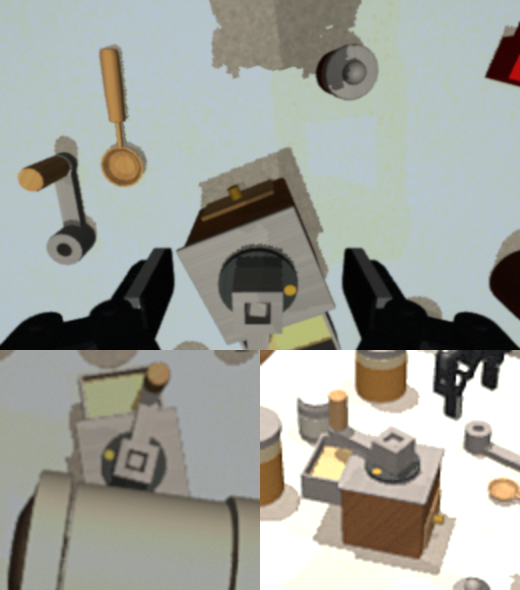

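The composite shows the crank seated on the disc with the knob up and pointing over the hopper. The brass dot, at (290,290) in the wrist part, has moved to the crank's side. I'll measure the dot's angle and the hub's position to confirm the turn and the seating.

Run:
```python
from h import *
im=grab('wrist'); g=cv2.cvtColor(im['pixels'],cv2.COLOR_BGR2GRAY); o=[.5565,-.0078,.126]
def dots(im,n,box):
    x0,y0,x1,y1=box; y=cv2.inRange(cv2.cvtColor(im['pixels'],cv2.COLOR_BGR2HSV)[y0:y1,x0:x1],(16,100,80),(36,255,255)); k,l,st,ce=cv2.connectedComponentsWithStats(y)
    for a,b in zip(st[1:],ce[1:]):
        if a[4]>6: P=cast(im,[b+[x0,y0]],.126)[0]-o; print(n,a[4],(b+[x0,y0]).round(1),P.round(4),np.hypot(*P[:2]).round(4),np.degrees(np.arctan2(P[1],P[0])).round(1))
dots(im,'wrist',(275,272,296,297)); tp=grab('top'); dots(tp,'top',(262,185,275,197))
print('hub top expected px', proj(im,[[.5565,-.0078,.166]]).round(1), 'knob', proj(tp,[[.5565+.1*np.cos(np.radians(-14)),-.0078+.1*np.sin(np.radians(-14)),.198]]).round(1))
print('col',g[270:345,234].tolist()); print('row',g[293,220:290].tolist()); print('row',g[325,220:290].tolist())
```

```text
wrist 105 [285.6 285.9] [0.0126 0.0298 0.    ] 0.0323 67.1
top 21 [269. 192.] [0.0106 0.0291 0.    ] 0.0309 69.9
hub top expected px [[254. 308.]] knob [[293.8 151.1]]
col [28, 29, 28, 28, 29, 28, 29, 28, 30, 29, 29, 30, 30, 30, 29, 28, 28, 47, 83, 104, 108, 108, 108, 107, 108, 107, 107, 108, 110, 110, 112, 110, 108, 108, 107, 107, 106, 106, 108, 106, 106, 106, 105, 105, 105, 105, 105, 104, 104, 103, 105, 105, 106, 105, 104, 104, 105, 104, 105, 106, 107, 106, 105, 103, 102, 103, 106, 118, 133, 138, 138, 138, 138, 139, 139]
row [41, 41, 41, 43, 43, 43, 42, 49, 71, 94, 105, 107, 107, 108, 107, 107, 108, 108, 107, 107, 107, 107, 108, 107, 107, 107, 107, 107, 107, 106, 107, 108, 107, 107, 102, 99, 98, 98, 99, 98, 98, 97, 97, 98, 98, 98, 97, 97, 99, 97, 97, 97, 97, 97, 96, 97, 97, 95, 83, 62, 43, 38, 36, 38, 39, 40, 38, 38, 37, 39]
row [102, 101, 101, 101, 103, 102, 102, 102, 103, 104, 104, 104, 104, 105, 104, 105, 104, 103, 104, 104, 104, 105, 105, 104, 105, 105, 104, 104, 104, 104, 104, 104, 105, 104, 103, 105, 104, 104, 105, 104, 104, 104, 104, 103, 104, 104, 104, 103, 103, 102, 99, 96, 95, 95, 95, 95, 95, 100, 115, 125, 128, 129, 129, 128, 128, 129, 129, 129, 128, 128]
```

```bash
python3 -c "
from cell import manip
print(manip.close_job())"
```

```text
the job is handed in; nothing more can be done
None
```

The square-hubbed crank is seated on the mill's shaft with its knob up, the mill has turned about 96° counter-clockwise (measured from the brass dot), nothing else was touched, and the job is handed in at about 13.5 s.

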